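Load a shaft coupling into the V-locator

TASK

Pick the steel shaft coupling off its cradle, stand it upright on the round black pad (either end down) and let go of it. Then take hold of it again, set it upright on the fixture's plate in the open space clear in front of the V, and slide it along the plate, not lowering it in from above, until it rests centred against both faces of the V. Leave it standing there released, without shifting the other things on the bench.

Things in the scene. Friction and masses are not known exactly. Their poses are not given: they have to be found in the camera images.
- coupling: Bright steel round coupling, a plain solid cylinder 46 mm diameter x 100 mm long, 0.3 to 0.5 kg, flat square ends with 1.5 mm rounded rims, a brass band near each end; both ends alike. Origin at its centre; its own y axis is the cylinder's axis. Pushed loose above half height it may tip instead of slide. It starts lying level on the cradle, its axis 35 mm above the worktop, and must end upright.
- cradle: Fixed storage cradle: black foot 40 mm wide x 100 mm long x 8 mm high with two orange rails (top 16 mm above the worktop) along its own y axis, on which the coupling lies, one end up to 5 mm beyond the cradle. Narrower than the coupling, so fingers pass down on either side of it. Origin at the centre of its underside, z up.
- pad_top (a point): Centre of the top of the fixed round black rubber set-down pad with a yellow ring, 90 mm diameter, 4 mm thick; z up.
- fixture: Fixed V-locator: aluminium plate 180 (own x) x 130 (own y) x 10 mm; two dark steel bars on it, tops 44 mm above the worktop, whose upright faces form a 90 degree V opening to own -x; a lower blue block behind. The V's mouth is 82 mm wide, 8 mm ahead of the seat point; ahead of it the plate is bare to its edge, 115 mm from the seat point. Origin: centre of the underside, z up.
- v_seat (a point): Point on the plate's top (10 mm above the worktop) where the axis of the upright coupling stands when it touches both faces of the V; 25 mm along +x from the plate's centre. Axes as the fixture: pushing direction into the V is +x.
- spray_can: Bystander: blue spray can with a red cap, 52 mm diameter x 180 mm, standing. Origin under its centre.
- thread_tape: Bystander: blue and white tape spool, 62 mm diameter x 19 mm, lying flat. Origin under its centre.
- lever_valve: Bystander: small brass ball valve with a blue lever, 121 x 31 x 46 mm. Origin under its centre.
- screwdriver: Bystander: orange-handled screwdriver, 195 mm long, 24 mm thick, lying. Origin under its centre.
There are look-alikes about, which are no part of the job. Leave any pink look-alike of the coupling alone.

How it is judged:
On the way, in this order (a step that is already met when the one before it is completed fails the run):
1. the coupling stands upright on the pad, let go (horizontal distance between coupling and pad_top below 0.035 m and angle between the y axis of coupling and the z axis of pad_top, either way round below 0.06 rad and z of coupling in the frame of pad_top between 0.045 and 0.054 m and contact force between the fingers and coupling below 0.05 N), for 0.3 s.
2. the coupling stands upright on the fixture's plate, its axis at least 15 mm short of the seat point, ahead of the V (x of coupling in the frame of v_seat between -0.115 and -0.015 m and y of coupling in the frame of v_seat between -0.055 and 0.055 m and angle between the y axis of coupling and the z axis of v_seat, either way round below 0.08 rad and z of coupling in the frame of v_seat between 0.045 and 0.054 m), for 0.1 s.
At the end, for the whole second after the job is handed in: The coupling stands upright (within 0.03 rad) on the fixture's plate, its axis within 2.5 mm of the seat point, that is, against both faces of the V, at rest and released (horizontal distance between coupling and v_seat below 0.0025 m and angle between the y axis of coupling and the z axis of v_seat, either way round below 0.03 rad and z of coupling in the frame of v_seat between 0.047 and 0.053 m and linear speed of coupling below 0.01 m/s and contact force between the fingers and coupling below 0.05 N); the robot touches nothing.
It fails at once if the spray can, tape spool, lever valve or screwdriver is moved by more than 20 mm (distance of any of spray_can, thread_tape, lever_valve, screwdriver from where it was at the start of the episode above 0.02 m).
It fails at once if the coupling is lowered into the V from above instead of slid in along the plate (more than 8 mm off the plate between the V's faces) (horizontal distance between coupling and v_seat below 0.014 m and z of coupling in the frame of v_seat between 0.058 and 0.08 m).
It also fails if it takes over 58 s, if anything falls off the work surface, if the arm or the gripper's body presses on something with over 40 N, if the wrist force passes 120 N, or if a joint passes its speed limit or range.

ROBOT

A 6-joint arm with a two-finger parallel gripper is mounted at the origin on a cart in front of the work surface, level with it; the furniture and walls round the work are solid. World frame = base frame: x ahead of the robot, y to its left, z up, the work surface at z = 0. Lengths are in m, angles in rad, forces in N, time in s.
With the tool pointing down it reaches from about 0.325 to 0.9 m from the base axis. Payload 3.5 kg.
Tool frame: the origin (TCP) lies on the centre line of the jaws, within the pads' length; the fingertips stand 14 mm ahead of it and the grasp point (between the pads) lies 5 mm behind it; z points along the fingers, y is the line along which they close (so a half turn about z gives the same grasp; the last joint's range is limited). The gripper opens to 85 mm and grips with 20 to 120 N. Pads are 22 mm wide; open, the fingers measure 114 mm over their backs; the gripper's body (76 mm by 85 mm) begins 54 mm behind the grasp point. The pads swing forward as they close: fully open they stand 13 mm farther back than shut.
Start: joints at [1.039, 0.276, -0.026, 1.268, 0, 1.467], TCP at [0.26, 0.568, 0.245] pointing down, gripper open.
Joint ranges: [-3.12, 3.12], [-0.85, 1.88], [-1.08, 1.24], [-1.95, 2.15], [-1.57, 1.53], [-3.14, 3.14]. Speed limits (rad/s): [2.57, 2.57, 3.14, 3.14, 3.14, 3.14].

INTERFACE

Orientations are given as a 3x3 rotation matrix whose columns are the frame's x, y, z axes.
In Python, from rig import read_state, read_camera, close_job, look_for gives the robot as it stands.
- The arm moves only by the shell command python3 -m handwheel 'ROWS' [FORCE]. ROWS is JSON, a list that holds one entry, the list of rows, each a list of 5 numbers: the closure, from -1 (fully open) to 1 (shut), so that 0 is half open, then the shift along the tool's x, y, z each as a share of 0.2 m, from -1 to 1, then the turn about the tool's z as a share of pi rad, from -1 to 1. In form: [[[claw, tx, ty, tz, spin], ...]]. A call has exactly 8 rows; each row shifts and turns the commanded pose from where the row before left it, along the tool's axes as they then stand; what a row does not reach is not made up. A row lasts 1/10 s, in which the tool goes at most 50 mm and 8.59 degrees, less where a joint would pass 70% of its speed; a pose out of reach is approached as far as the arm can. A call with a number of a shift or a turn outside -1 to 1 is refused whole. A call with a gripper value outside its range is refused whole. The fingers move at their own pace and stop on an object; FORCE is the grip in N (left out, the last holds). Time passes only in rows, so rows that do not move let the fingers close, or fill a call up. It gives the time, the measured TCP pose, the force, the opening and the grip force at its end, in the units of the state.
- read_state(): the state, without advancing time (a new reading comes with each control period).
- read_camera(name): name is "scene" or "top" or "wrist"; returns a dict with "pixels" (480x640x3 uint8, blue, green, red), "depth" (480x640 float32, m along the optical axis (not along the pixel's ray), 0 where there is no reading), "mtx" (3x3 intrinsics, pixels), "rvec" (rotation vector, rad) and "tvec" (3), from world to camera coordinates, as OpenCV has them. Camera axes: x right, y down, z forward; pixel columns grow to the right and rows downward; lengths in m; the calibration is good to about 2 mm. A picture is of the moment at which its call begins.
- close_job(): hands the job in; it is judged then, once.
Trained networks look in a picture, given as the dict that the camera call returned (one of the last four; its "shot" number tells which), for a name from the list of things; names that differ only in an ending like _2 or _b are one class to them, and where a whole thing is asked for, a point or a joint stands for the part that bears it (a point fixed in the world has none). Each returns a list of dicts, best first, with "conf" (0 to 1); they miss things now and then, are a little off and sometimes report something else, mostly with a low value. They report only what shows in the picture. A call takes as long as a camera call. They do not tell look-alikes from the thing itself.
- look_for(picture, name): "location" ([x, y, z] in m, in the coordinates of the camera as it stood for that picture, good to about 4 mm: the middle of the surface that is visible of it).
The state is a dict: "time_s": time; "qpos": joint angles; "qvel": joint speeds; "joint_efforts": joint torques, N m; "tcp_pos": TCP position; "tcp_rot": TCP orientation; "contact_force": force on the tool from outside, world axes, zero at the start; "torque": the same for the moment, N m; "finger_gap": opening from 0.0 (shut) to 1.0 (fully open); "finger_force": force on a finger pad.
Only numpy, scipy, OpenCV 4.12 (cv2) and the standard library are available. Lean on these libraries where they do the work, as an engineer would, in place of code of your own. Each camera call takes 0.05 s, during which the arm holds its last target. There are 200 camera calls.

## Working session

There is one attempt and no reset: what is moved stays moved. The work goes in short steps, Python scripts to look and compute and a shell command to move; the robot and the scene stay as the last step left them, time stands still between calls to the robot, and variables do not carry over. Pictures are saved under pics/ and viewed, at most 10 in all, crops included, and the job is handed in when it is done.

```bash
mkdir -p pics
cat > h.py <<'E'
import numpy as np, cv2
from rig import *
def toworld(p,c):
    R=cv2.Rodrigues(np.array(c["rvec"],float))[0]
    return R.T@(np.asarray(p,float).reshape(3)-np.array(c["tvec"],float).reshape(3))
def pix(p,c):
    q=c["mtx"]@np.asarray(p); return (q[:2]/q[2]).round()
def cloud(c):
    d=c["depth"]; v,u=np.mgrid[:480,:640]; K=np.array(c["mtx"])
    P=np.stack([(u-K[0,2])/K[0,0]*d,(v-K[1,2])/K[1,1]*d,d],-1)
    R=cv2.Rodrigues(np.array(c["rvec"],float))[0]
    W=(P-np.array(c["tvec"],float).reshape(3))@R; W[d==0]=np.nan
    return W
E
python3 - <<'E'
from h import *
np.set_printoptions(precision=3,suppress=True)
s=read_state();print(s["time_s"],s["tcp_pos"],s["tcp_rot"])
for n in("top","scene"):
    c=read_camera(n);cv2.imwrite(f"pics/{n}.png",c["pixels"])
    for o in("coupling","cradle","pad_top","fixture","spray_can","thread_tape","lever_valve","screwdriver"):
        for r in look_for(c,o)[:4]:
            print(n,o,round(r["conf"],2),toworld(r["location"],c),pix(r["location"],c))
    np.savez(f"{n}.npz",W=cloud(c),px=c["pixels"])
E
```

```text
0.0 [0.259 0.568 0.244] [[-0.909  0.416 -0.001]
 [ 0.416  0.909 -0.002]
 [ 0.    -0.002 -1.   ]]
top coupling 0.94 [ 0.642 -0.391  0.044] [421. 200.]
top coupling 0.92 [ 0.434 -0.475  0.044] [452. 277.]
top coupling 0.8 [ 0.555 -0.245  0.055] [367. 231.]
top pad_top 0.59 [0.489 0.008 0.001] [274. 256.]
top fixture 0.88 [0.528 0.235 0.009] [191. 241.]
top spray_can 0.76 [0.715 0.022 0.141] [265. 165.]
top thread_tape 0.66 [0.636 0.005 0.019] [275. 202.]
top thread_tape 0.5 [0.528 0.235 0.011] [191. 241.]
top lever_valve 0.61 [0.349 0.193 0.039] [202. 307.]
top screwdriver 0.61 [ 0.329 -0.242  0.018] [365. 315.]
scene coupling 0.72 [ 0.633 -0.393  0.034] [453. 268.]
scene coupling 0.66 [ 0.539 -0.251  0.041] [368. 263.]
scene coupling 0.61 [ 0.415 -0.484  0.039] [451. 341.]
scene cradle 0.66 [ 0.537 -0.247  0.01 ] [365. 276.]
scene pad_top 0.83 [0.491 0.008 0.006] [255. 249.]
scene fixture 0.73 [0.532 0.223 0.008] [198. 215.]
scene spray_can 0.83 [0.717 0.022 0.091] [309. 178.]
scene thread_tape 0.24 [0.527 0.228 0.004] [195. 217.]
scene lever_valve 0.7 [0.336 0.182 0.023] [146. 248.]
scene screwdriver 0.73 [ 0.328 -0.255  0.013] [309. 329.]
```

View pics/top.png

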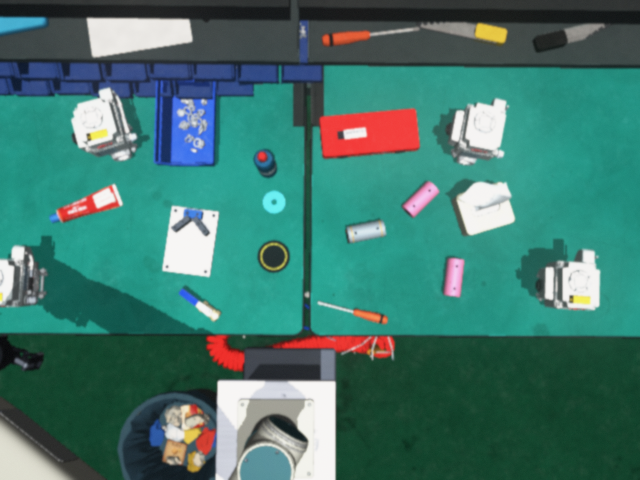

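View pics/scene.png

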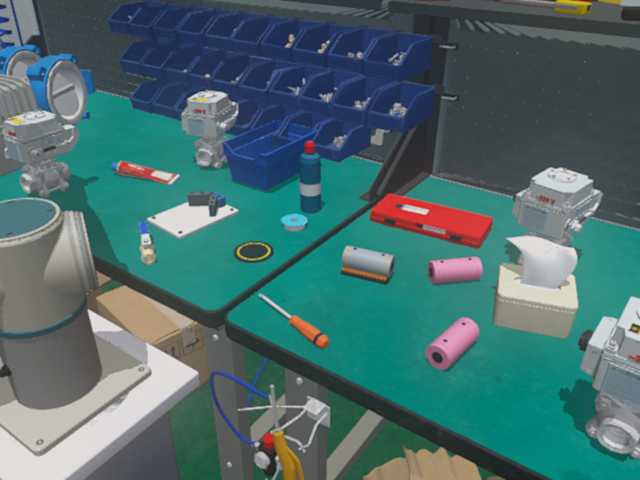

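Candidates: the grey-steel cylinder on orange rails (top 366,231; scene 368,263), and two pink look-alikes (top 421,200 and 452,277), which I leave alone. The V opens toward the robot (bars at 192,220 of the white plate 165–217 × 207–275). The pad is at (274,256).

Run:
```python
from h import *
np.set_printoptions(precision=4,suppress=True)
def rect(P): 
    r=cv2.minAreaRect((P[:,:2]*1000).astype(np.float32)); return r
for n in("top","scene"):
    z=np.load(n+".npz");W=z["W"];px=z["px"].astype(int)
    def box(x0,x1,y0,y1,z0,z1):
        return (W[...,0]>x0)&(W[...,0]<x1)&(W[...,1]>y0)&(W[...,1]<y1)&(W[...,2]>z0)&(W[...,2]<z1)
    m=box(.47,.62,-.34,-.17,.035,.08);P=W[m]
    print(n,"coup",len(P),rect(P),"top z",np.percentile(P[:,2],95))
    m=box(.38,.68,.12,.34,.005,.02)&(px.min(-1)>150);P=W[m];print("plate",len(P),rect(P))
    m=box(.38,.68,.12,.34,.03,.06);P=W[m];print("bars",len(P),rect(P),P.min(0),P.max(0))
    m=box(.42,.56,-.06,.07,-.02,.02)&(px.max(-1)<80);P=W[m];print("pad",rect(P),P.mean(0))
t=cv2.imread("pics/top.png");s=cv2.imread("pics/scene.png")
a=cv2.resize(t[195:290,155:225],None,fx=5,fy=5,interpolation=2);b=cv2.resize(s[235:300,325:425],(400,260),interpolation=2)
o=np.zeros((480,760,3),np.uint8);o[:475,:350]=a;o[:260,355:755]=b;cv2.imwrite("pics/crop.png",o)
```

```text
top coup 627 ((555.5332641601562, -242.50405883789062), (45.809268951416016, 101.05235290527344), 12.459070205688477) top z 0.06135101228744179
plate 2338 ((528.8517456054688, 237.05130004882812), (133.40052795410156, 181.5838623046875), 83.15482330322266)
bars 468 ((498.70550537109375, 223.91726684570312), (232.96128845214844, 99.71668243408203), 9.10123062133789) [0.3805 0.1813 0.03  ] [0.6132 0.2844 0.0545]
pad ((489.4281311035156, 9.331535339355469), (82.39620208740234, 83.45877075195312), 46.26603317260742) [0.488  0.0089 0.0039]
scene coup 858 ((549.2098388671875, -243.3725128173828), (40.879634857177734, 101.5574951171875), 14.510798454284668) top z 0.05776133428329377
plate 1487 ((526.7391357421875, 235.63076782226562), (138.61251831054688, 181.6197967529297), 84.1857681274414)
bars 360 ((499.71588134765625, 225.37966918945312), (236.22491455078125, 98.17694091796875), 7.083174705505371) [0.3803 0.1817 0.0301] [0.6155 0.2828 0.0473]
pad ((482.8661193847656, 4.077320098876953), (77.42183685302734, 85.37581634521484), 48.913818359375) [0.4844 0.0067 0.0031]
```

View pics/crop.png

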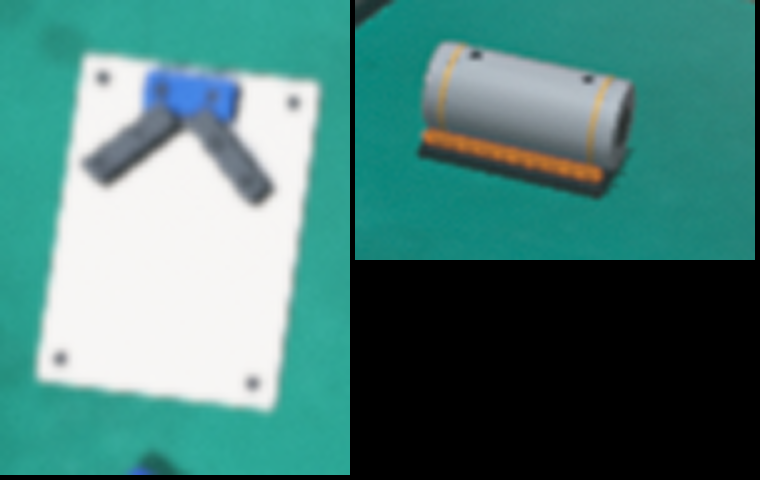

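Crop: the steel coupling with brass bands lies on the orange rails (confirmed). The V opens toward the robot with its bars at the far end of the plate. Plan: grip near the coupling's +y end so that it swings to hanging when lifted.

```bash
python3 -m handwheel '[[[-1,0,0,0,0.042],[-1,0,0,0,0.042],[-1,0,0,0,0.042],[-1,0,0,0,0.042],[-1,0,0,0,0.042],[-1,0,0,0,0.042],[-1,0,0,0,0.042],[-1,-0.24,0.034,0,0]]]' 20
python3 -m handwheel '[[[-1,-0.24,0.034,0,0],[-1,-0.24,0.034,0,0],[-1,-0.24,0.034,0,0],[-1,-0.24,0.034,0,0],[-1,-0.24,0.034,0,0],[-1,-0.24,0.034,0,0],[-1,-0.24,0.034,0,0],[-1,-0.24,0.034,0,0]]]'
python3 -m handwheel '[[[-1,-0.24,0.034,0,0],[-1,-0.24,0.034,0,0],[-1,-0.24,0.034,0,0],[-1,-0.24,0.034,0,0],[-1,-0.24,0.034,0,0],[-1,-0.24,0.034,0,0],[-1,-0.24,0.034,0,0],[-1,-0.24,0.034,0,0]]]'
```

```text
time_s: 1.7
tcp_pos: [0.2766, 0.5264, 0.2451]
tcp_rot: [[-0.219, 0.976, 0.001], [0.976, 0.219, 0.003], [0.003, 0.001, -1.0]]
contact_force: [1.4, -0.7, 0.2]
finger_gap: 0.999
finger_force: 0.0
time_s: 2.5
tcp_pos: [0.4136, 0.1581, 0.2457]
tcp_rot: [[-0.217, 0.976, 0.001], [0.976, 0.217, 0.0], [0.0, 0.001, -1.0]]
contact_force: [1.4, -0.8, 0.1]
finger_gap: 1.002
finger_force: 0.0
time_s: 3.3
tcp_pos: [0.5499, -0.2053, 0.2455]
tcp_rot: [[-0.216, 0.976, 0.001], [0.976, 0.216, -0.0], [-0.0, 0.001, -1.0]]
contact_force: [0.5, -0.3, 0.1]
finger_gap: 1.001
finger_force: 0.0
```

Run:
```python
from h import *
np.set_printoptions(precision=4,suppress=True)
c=read_camera("wrist");cv2.imwrite("pics/w1.png",c["pixels"])
W=cloud(c);s=read_state();print(s["tcp_pos"],s["time_s"])
m=(W[...,0]>.47)&(W[...,0]<.62)&(W[...,1]>-.34)&(W[...,1]<-.16)&(W[...,2]>.035)&(W[...,2]<.07)
P=W[m];print(len(P),cv2.minAreaRect((P[:,:2]*1000).astype(np.float32)),P[:,2].max(),cv2.boundingRect(m.astype(np.uint8)))
for r in look_for(c,"coupling"):print(r["conf"],toworld(r["location"],c),pix(r["location"],c))
```

```text
[ 0.5533 -0.2125  0.2452] 3.35
4850 ((556.2247314453125, -238.35476684570312), (45.556488037109375, 100.93116760253906), 12.13775634765625) 0.05964221772880545 (293, 190, 49, 107)
0.85 [ 0.5521 -0.2328  0.0539] [314. 240.]
0.79 [ 0.4751 -0.4629  0.0288] [207. 403.]
0.74 [ 0.6426 -0.3748  0.0369] [367. 372.]
```

View pics/w1.png

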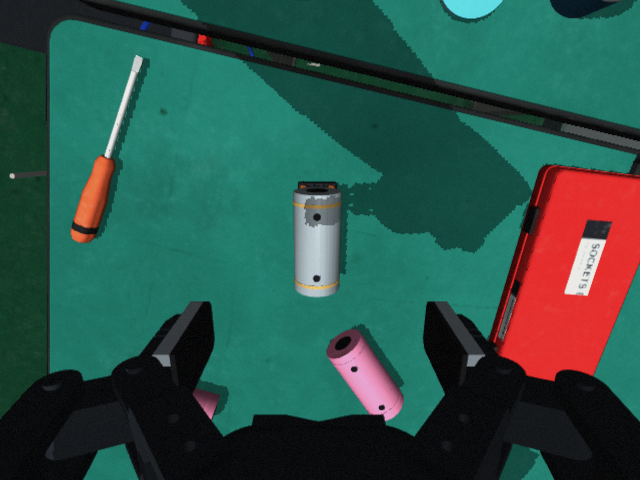

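Wrist view: the coupling is at (317,243) with its ends at rows 190 and 297, centred between the jaws, and one pink look-alike sits lower at (365,370). I'll descend partway and read the settled pose.

```bash
python3 -m handwheel '[[[-1,0,0,0.2,0],[-1,0,0,0.2,0],[-1,0,0,0.2,0],[-1,0,0,0.1,0],[-1,0,0,0,0],[-1,0,0,0,0],[-1,0,0,0,0],[-1,0,0,0,0]]]'
python3 - <<'E'
from h import *
np.set_printoptions(precision=4,suppress=True)
c=read_camera("wrist");W=cloud(c);s=read_state();print(s["tcp_pos"],s["time_s"])
m=(W[...,0]>.47)&(W[...,0]<.62)&(W[...,1]>-.34)&(W[...,1]<-.16)&(W[...,2]>.035)&(W[...,2]<.07)
P=W[m];print(len(P),cv2.minAreaRect((P[:,:2]*1000).astype(np.float32)),P[:,2].max())
E
```

```text
time_s: 4.2
tcp_pos: [0.5511, -0.2038, 0.1075]
tcp_rot: [[-0.217, 0.976, 0.004], [0.976, 0.217, -0.002], [-0.003, 0.003, -1.0]]
contact_force: [0.4, -0.1, -0.0]
finger_gap: 0.998
finger_force: 0.0
[ 0.5508 -0.2038  0.1073] 4.25
12014 ((556.2789916992188, -238.37721252441406), (45.599334716796875, 101.02580261230469), 12.11375904083252) 0.059683386739364755
```

```bash
python3 -m handwheel '[[[-1,0.02,-0.0045,0,0],[-1,0.02,-0.0045,0,0],[-1,0,0,0.1,0],[-1,0,0,0.1,0],[-1,0,0,0.1,0],[-1,0,0,0.09,0],[-1,0,0,0,0],[-1,0,0,0,0]]]'
python3 -m handwheel '[[[1,0,0,0,0],[1,0,0,0,0],[1,0,0,0,0],[1,0,0,0,0],[1,0,0,0,0],[1,0,0,0,0],[1,0,0,0,0],[1,0,0,0,0]]]' 20
```

```text
time_s: 5.05
tcp_pos: [0.5457, -0.1954, 0.0274]
tcp_rot: [[-0.217, 0.976, -0.001], [0.976, 0.217, 0.0], [0.001, -0.001, -1.0]]
contact_force: [0.1, 1.1, 0.1]
finger_gap: 1.004
finger_force: 0.0
time_s: 5.85
tcp_pos: [0.5465, -0.1962, 0.0285]
tcp_rot: [[-0.216, 0.976, 0.001], [0.976, 0.216, -0.001], [-0.001, 0.001, -1.0]]
contact_force: [-1.5, -0.3, 6.4]
finger_gap: 0.533
finger_force: 20.0
```

```bash
python3 -m handwheel '[[[1,0,0,-0.1,0],[1,0,0,-0.1,0],[1,0,0,-0.1,0],[1,0,0,-0.1,0],[1,0,0,-0.1,0],[1,0,0,-0.1,0],[1,0,0,0,0],[1,0,0,0,0]]]'
python3 - <<'E'
from h import *
c=read_camera("wrist");s=read_camera("scene")
b=cv2.resize(s["pixels"][150:300,290:440],(480,480),interpolation=2)
cv2.imwrite("pics/lift.png",np.hstack([cv2.resize(c["pixels"],(320,240)).repeat(1,0) if 0 else np.vstack([cv2.resize(c["pixels"],(320,240)),np.zeros((240,320,3),np.uint8)]),b]))
E
```

```text
time_s: 6.65
tcp_pos: [0.5455, -0.1954, 0.1463]
tcp_rot: [[-0.217, 0.976, -0.001], [0.976, 0.217, 0.001], [0.001, -0.001, -1.0]]
contact_force: [-0.2, -0.7, -5.2]
finger_gap: 0.53
finger_force: 22.5
```

View pics/lift.png

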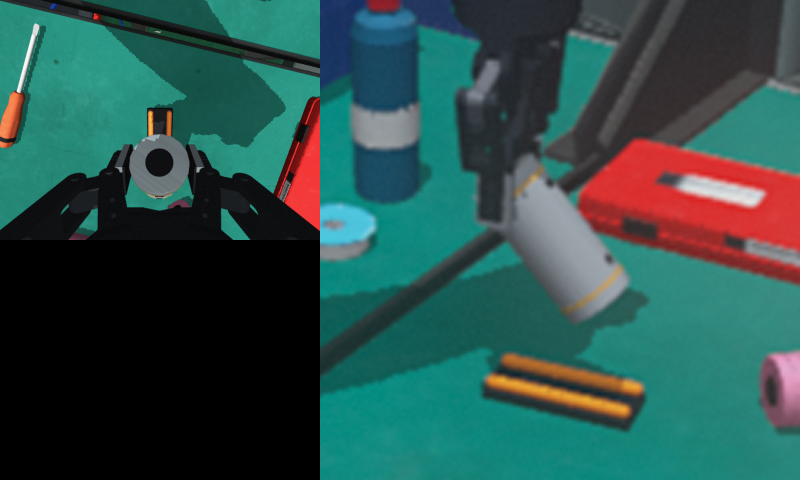

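The coupling swung to about 30° from vertical and hangs (wrist view shows its top end at 158,165). I'll carry it toward the pad with a brisk stop, which may swing it further, then measure the tilt.

```bash
python3 -m handwheel '[[[1,0.1,0,0,0],[1,0.15,0,0,0],[1,0.25,-0.012,0,0],[1,0.25,-0.012,0,0],[1,0.25,-0.012,0,0],[1,0.25,-0.024,0,0],[1,0,0,0,0],[1,0,0,0,0]]]'
cat >> h.py <<'E'
def tilt(c,tcp,show=None):
    "fit cylinder axis to grey points near tcp"
    from scipy.optimize import least_squares
    W=cloud(c);px=c["pixels"].astype(int)
    m=(np.linalg.norm(W[...,:2]-tcp[:2],axis=-1)<.1)&(W[...,2]>.02)&(W[...,2]<tcp[2]+.04)&(px.min(-1)>70)&(np.ptp(px,axis=-1)<45)
    P=W[m]
    def f(p):
        d=np.array([p[2],p[3],1]);d/=np.linalg.norm(d)
        v=P-np.array([p[0],p[1],tcp[2]]);return np.linalg.norm(v-np.outer(v@d,d),axis=1)-.023
    r=least_squares(f,[tcp[0],tcp[1],0,0],loss="soft_l1",f_scale=.002)
    return len(P),r.x,np.sqrt(np.mean(r.fun**2)),P.min(0),P.max(0)
E
python3 - <<'E'
from h import *
np.set_printoptions(precision=3,suppress=True)
s=read_state();t=np.array(s["tcp_pos"]);print(t)
for n in("scene","wrist"):
    c=read_camera(n);print(n,*tilt(c,t))
    cv2.imwrite(f"pics/t_{n}.png",c["pixels"])
a=cv2.imread("pics/t_scene.png");b=cv2.imread("pics/t_wrist.png")
cv2.imwrite("pics/t.png",np.hstack([cv2.resize(a[120:300,180:360],(400,400)),cv2.resize(b,(400,400))]))
E
```

```text
time_s: 7.55
tcp_pos: [0.4784, 0.0469, 0.1462]
tcp_rot: [[-0.22, 0.975, -0.002], [0.975, 0.22, -0.0], [0.0, -0.002, -1.0]]
contact_force: [0.1, -0.4, -4.6]
finger_gap: 0.53
finger_force: 22.2
[0.478 0.047 0.146]
scene 966 [ 0.477  0.046 -0.15   0.533] 0.002985652703226942 [ 0.448 -0.018  0.064] [0.51  0.06  0.172]
wrist 9330 [ 0.48   0.048 -0.113  0.518] 0.006739851048990297 [0.45  0.031 0.143] [0.506 0.071 0.179]
```

View pics/t.png

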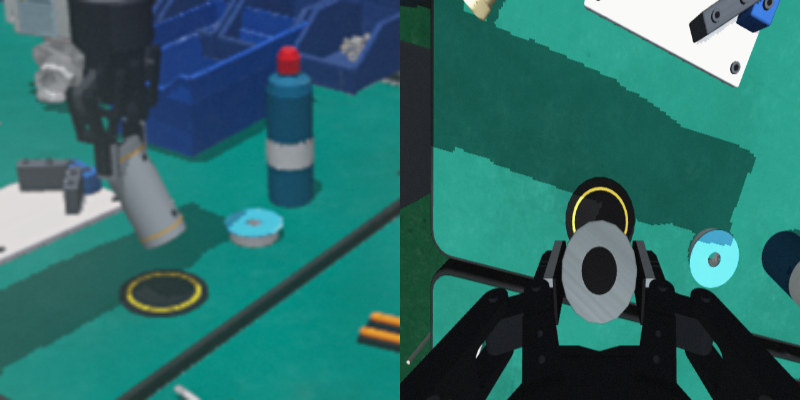

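Scene crop: the coupling hangs tilted about 29°, its lower end to the right, above and left of the pad (165,292). Wrist: top end at (600,270). I'll touch the lower rim to the rubber pad and roll it upright about that rim.

```bash
python3 -m handwheel '[[[1,0.045,0,0,0],[1,0,0,0.06,0],[1,0,0,0.06,0],[1,0,0,0.06,0],[1,0,0,0.04,0],[1,0,0,0.02,0],[1,0,0,0,0],[1,0,0,0,0]]]'
python3 -m handwheel '[[[1,0,0,0.01,0],[1,0,0,0.01,0],[1,0,0,0.01,0],[1,0,0,0.005,0],[1,0,0,0,0],[1,0,0,0,0],[1,0,0,0,0],[1,0,0,0,0]]]'
```

```text
time_s: 8.45
tcp_pos: [0.4786, 0.0541, 0.0994]
tcp_rot: [[-0.217, 0.976, 0.0], [0.976, 0.217, -0.0], [-0.0, 0.0, -1.0]]
contact_force: [0.5, -0.7, -4.1]
finger_gap: 0.534
finger_force: 22.2
time_s: 9.25
tcp_pos: [0.4786, 0.0542, 0.0926]
tcp_rot: [[-0.217, 0.976, 0.001], [0.976, 0.217, 0.0], [0.0, 0.001, -1.0]]
contact_force: [-1.0, 0.8, -0.9]
finger_gap: 0.528
finger_force: 22.6
```

```bash
python3 -m handwheel '[[[1,-0.03,0,-0.003,0],[1,-0.03,0,-0.004,0],[1,-0.03,0,-0.003,0],[1,-0.03,0,-0.001,0],[1,0,0,0,0],[1,0,0,0,0],[1,0,0,0,0],[1,0,0,0,0]]]'
python3 - <<'E'
from h import *
np.set_printoptions(precision=3,suppress=True)
s=read_state();t=np.array(s["tcp_pos"])
c=read_camera("scene");print(t,*tilt(c,t))
E
```

```text
time_s: 10.05
tcp_pos: [0.484, 0.0304, 0.0948]
tcp_rot: [[-0.217, 0.976, 0.001], [0.976, 0.217, -0.001], [-0.001, 0.001, -1.0]]
contact_force: [0.1, -0.3, 2.9]
finger_gap: 0.533
finger_force: 23.2
[0.484 0.03  0.095] 813 [ 0.48   0.031 -0.143  0.254] 0.0038828426547814067 [ 0.428 -0.013  0.02 ] [0.52  0.046 0.134]
```

```bash
python3 -m handwheel '[[[1,-0.03,0,0.001,0],[1,-0.03,0,0.003,0],[1,-0.03,0,0.005,0],[1,-0.03,0,0.007,0],[1,0,0,0,0],[1,0,0,0,0],[1,0,0,0,0],[1,0,0,0,0]]]'
python3 - <<'E'
from h import *
np.set_printoptions(precision=3,suppress=True)
s=read_state();t=np.array(s["tcp_pos"])
c=read_camera("scene");print(t,*tilt(c,t))
E
```

```text
time_s: 10.9
tcp_pos: [0.4889, 0.0069, 0.0913]
tcp_rot: [[-0.217, 0.976, 0.0], [0.976, 0.217, -0.001], [-0.001, 0.0, -1.0]]
contact_force: [0.9, -0.7, 1.5]
finger_gap: 0.527
finger_force: 23.9
[0.489 0.007 0.091] 682 [ 0.484  0.01  -0.1    0.017] 0.003338106629147891 [ 0.433 -0.017  0.02 ] [0.521 0.021 0.128]
```

```bash
python3 -m handwheel '[[[0.2,0,0,0,0],[-0.3,0,0,0,0],[-0.7,0,0,0,0],[-1,0,0,0,0],[-1,0,0,0,0],[-1,0,0,-0.1,0],[-1,0,0,-0.2,0],[-1,0,0,-0.2,0]]]'
python3 - <<'E'
from h import *
np.set_printoptions(precision=3,suppress=True)
s=read_state();t=np.array(s["tcp_pos"])
for n in ("top","scene","wrist"):
    c=read_camera(n);cv2.imwrite(f"pics/r_{n}.png",c["pixels"])
    for r in look_for(c,"coupling"):print(n,r["conf"],toworld(r["location"],c))
    W=cloud(c);m=(np.hypot(W[...,0]-.488,W[...,1]-.008)<.06)&(W[...,2]>.095)&(W[...,2]<.115);P=W[m]
    if len(P)>8: print(n,len(P),cv2.minEnclosingCircle((P[:,:2]*1000).astype(np.float32)),P[:,2].mean())
    n=="scene" and print(*tilt(c,np.array([.488,.008,.09])))
a=cv2.imread("pics/r_scene.png");b=cv2.imread("pics/r_wrist.png")
cv2.imwrite("pics/r.png",np.hstack([cv2.resize(a[120:300,180:360],(400,400)),cv2.resize(b,(400,400))]))
E
```

```text
time_s: 11.75
tcp_pos: [0.4874, 0.0075, 0.1914]
tcp_rot: [[-0.217, 0.976, -0.003], [0.976, 0.217, 0.0], [0.001, -0.003, -1.0]]
contact_force: [1.1, -0.2, 0.9]
finger_gap: 1.002
finger_force: 0.0
top 0.87 [ 0.429 -0.477  0.041]
top 0.83 [ 0.643 -0.389  0.043]
scene 0.78 [ 0.413 -0.484  0.037]
scene 0.67 [ 0.47  -0.008  0.061]
scene 0.56 [ 0.632 -0.393  0.035]
scene 225 ((486.4342041015625, 7.462657928466797), 24.705869674682617) 0.10163467762311494
804 [0.489 0.009 0.007 0.002] 0.0032711550638537573 [ 0.463 -0.018  0.02 ] [0.511 0.032 0.107]
wrist 3974 ((488.6500549316406, 11.19837760925293), 23.202205657958984) 0.10347747150465526
```

View pics/r.png

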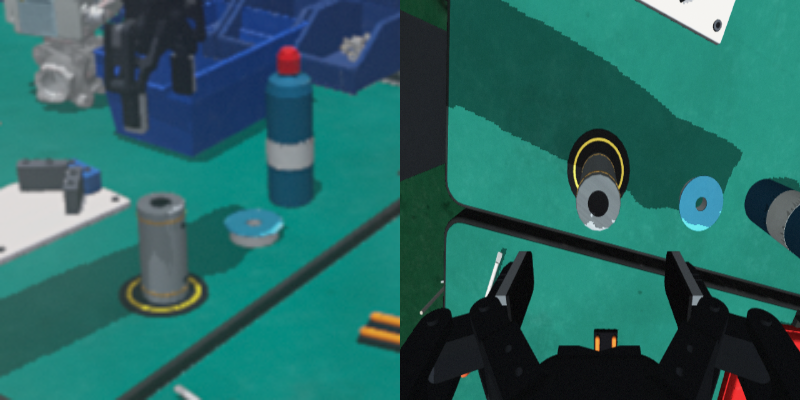

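The coupling stands upright on the pad at (163,290 in the scene crop), released. Now I'll turn the jaws so they close along the push direction, descend and regrip just above mid-height.

```bash
python3 -m handwheel '[[[-1,0,0,0,0.035],[-1,0,0,0,0.035],[-1,0.01,0.003,0,0.035],[-1,0,0,0.2,0],[-1,0,0,0.2,0],[-1,0,0,0.15,0],[-1,0,0,0.087,0],[-1,0,0,0,0]]]'
python3 -m handwheel '[[[-1,0,0,0,0],[1,0,0,0,0],[1,0,0,0,0],[1,0,0,0,0],[1,0,0,0,0],[1,0,0,0,0],[1,0,0,0,0],[1,0,0,0,0]]]' 40
```

```text
time_s: 12.85
tcp_pos: [0.4845, 0.0098, 0.0595]
tcp_rot: [[0.111, 0.994, -0.01], [0.994, -0.111, 0.001], [0.0, -0.01, -1.0]]
contact_force: [-0.6, -0.1, 0.6]
finger_gap: 0.999
finger_force: 0.0
time_s: 13.65
tcp_pos: [0.4897, 0.0092, 0.065]
tcp_rot: [[0.111, 0.994, 0.001], [0.994, -0.111, -0.0], [-0.0, 0.001, -1.0]]
contact_force: [-2.7, 0.3, 5.7]
finger_gap: 0.531
finger_force: 40.4
```

```bash
python3 -m handwheel '[[[1,0,0,-0.125,0],[1,0,0,-0.125,0],[1,0,0,-0.05,0],[1,0.1,0,0,0],[1,0.15,0,0,0],[1,0.05,0,0,0],[1,0,0,0,0],[1,0,0,0,0]]]'
python3 - <<'E'
from h import *
np.set_printoptions(precision=4,suppress=True)
s=read_state();print(s["tcp_pos"],s["finger_gap"])
c=read_camera("wrist");W=cloud(c);px=c["pixels"].astype(int)
def box(x0,x1,y0,y1,z0,z1):
    return (W[...,0]>x0)&(W[...,0]<x1)&(W[...,1]>y0)&(W[...,1]<y1)&(W[...,2]>z0)&(W[...,2]<z1)
P=W[box(.38,.68,.12,.34,.004,.018)&(px.min(-1)>120)];r=cv2.minAreaRect((P[:,:2]*1000).astype(np.float32));print(len(P),r,cv2.boxPoints(r))
B=W[box(.5,.68,.12,.34,.036,.05)];print(len(B),B[:,2].mean());h=B[:,:2].copy()
# bars: split sides in fixture frame, fit inner edge lines
np.savez("w.npz",W=W,px=c["pixels"]);cv2.imwrite("pics/wf.png",c["pixels"])
E
```

```text
time_s: 14.45
tcp_pos: [0.4953, 0.0685, 0.1231]
tcp_rot: [[0.111, 0.994, -0.002], [0.994, -0.111, -0.001], [-0.001, -0.001, -1.0]]
contact_force: [0.3, -0.7, -4.3]
finger_gap: 0.532
finger_force: 42.9
[0.4953 0.0685 0.1231] 0.5315019469383045
18111 ((522.8280029296875, 193.63023376464844), (35.951255798339844, 180.23471069335938), 83.50516510009766) [[431.2557 185.9635]
 [610.3337 165.5765]
 [614.4003 201.297 ]
 [435.3223 221.684 ]]
897 0.0434155795394845
```

View pics/wf.png

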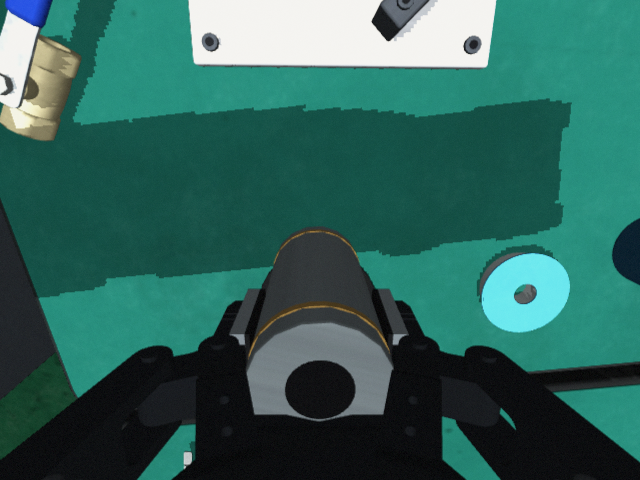

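Wrist view: the plate's near edge runs along rows 65–68, the near bar is at (400,15), and the coupling is held upright with its top at (320,380). Fixture yaw is about -6.5°. Next I place the coupling about 45 mm short of the seat.

```bash
python3 -m handwheel '[[[1,0.173,-0.006,0,0],[1,0.173,-0.006,0,0],[1,0.173,-0.006,0,0],[1,0.173,-0.006,0,0],[1,0.173,-0.006,0,0],[1,0,0,0,0],[1,0,0,0.1,0],[1,0,0,0.1,0]]]'
python3 -m handwheel '[[[1,0,0,0.02,0],[1,0,0,0.01,0],[1,0,0,0.01,0],[1,0,0,0.01,0],[1,0,0,0.005,0],[1,0,0,0,0],[1,0,0,0,0],[1,0,0,0,0]]]'
python3 - <<'E'
from h import *
np.set_printoptions(precision=4,suppress=True)
c=read_camera("wrist");W=cloud(c);px=c["pixels"].astype(int);np.savez("w.npz",W=W,px=c["pixels"])
cv2.imwrite("pics/wg.png",c["pixels"])
s=read_state();print(s["tcp_pos"])
E
```

```text
time_s: 15.3
tcp_pos: [0.5102, 0.2407, 0.084]
tcp_rot: [[0.112, 0.994, 0.002], [0.994, -0.112, -0.0], [-0.0, 0.002, -1.0]]
contact_force: [0.0, 0.6, -4.5]
finger_gap: 0.528
finger_force: 41.9
time_s: 16.1
tcp_pos: [0.5094, 0.2416, 0.0732]
tcp_rot: [[0.111, 0.994, 0.0], [0.994, -0.111, 0.0], [0.0, 0.0, -1.0]]
contact_force: [0.4, 0.4, -5.5]
finger_gap: 0.532
finger_force: 42.1
[0.5094 0.2416 0.0731]
```

View pics/wg.png

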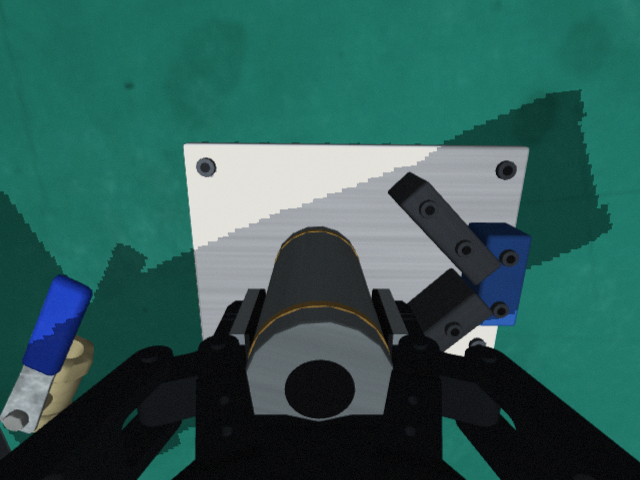

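```bash
python3 -m handwheel '[[[1,0,0,0.005,0],[1,0,0,0.005,0],[1,0,0,0.003,0],[1,0,0,0,0],[1,0,0,0,0],[1,0,0,0,0],[1,0,0,0,0],[1,0,0,0,0]]]'
python3 - <<'E'
from h import *
from scipy.optimize import least_squares
np.set_printoptions(precision=4,suppress=True)
s=read_state();t=np.array(s["tcp_pos"]);print(t)
c=read_camera("wrist");W=cloud(c);px=c["pixels"].astype(int)
f=np.array([.9936,-.1132]);l=np.array([.1132,.9936])
F=np.stack([(W[...,:2]-t[:2])@f,(W[...,:2]-t[:2])@l,W[...,2]],-1)
# coupling circle relative to tcp
v,u=np.mgrid[:480,:640]
for lo,hi in((.02,.05),(.05,.075),(.095,.115)):
    m=(np.hypot(F[...,0],F[...,1])<.04)&(F[...,2]>lo)&(F[...,2]<hi)&(u>265)&(u<375);P=F[m]
    if hi>.1: print("top",P[:,2].mean(),cv2.minEnclosingCircle((P[:,:2]*1000).astype(np.float32)));continue
    r=least_squares(lambda p:np.hypot(P[:,0]-p[0],P[:,1]-p[1])-.023,[0,0],loss="soft_l1",f_scale=.001);print(len(P),r.x)
pl=(abs(F[...,2]-.01)<.006)&(px.min(-1)>90)
P=F[pl&(F[...,1]>.04)]
e=[P[(abs(P[:,0]-x)<.005),1].max() for x in np.arange(-.06,.1,.02)];print("far edge",np.array(e))
print("front/back",[ (P[abs(P[:,1]-y)<.004,0].min(),P[abs(P[:,1]-y)<.004,0].max()) for y in(.045,.055)])
b=(abs(F[...,2]-.044)<.005)&(F[...,0]>.01)&(F[...,0]<.12)&(abs(F[...,1])<.08)&(px.max(-1)<110)
m=b&(F[...,1]>0.005);B=F[m];print("far bar",len(B),cv2.boxPoints(cv2.minAreaRect((B[:,:2]*1000).astype(np.float32))))
m=b&(F[...,1]<0);B=F[m];print("near bar",len(B),cv2.boxPoints(cv2.minAreaRect((B[:,:2]*1000).astype(np.float32))))
E
```

```text
time_s: 16.95
tcp_pos: [0.5094, 0.2416, 0.0711]
tcp_rot: [[0.111, 0.994, 0.0], [0.994, -0.111, 0.0], [0.0, 0.0, -1.0]]
contact_force: [-3.5, -0.9, 6.0]
finger_gap: 0.535
finger_force: 42.8
[0.5094 0.2416 0.0711]
1628 [-0.0002  0.001 ]
2098 [0.0002 0.001 ]
top 0.1085523812723885 ((0.7984910011291504, 5.014525413513184), 21.12247085571289)
far edge [0.067  0.0666 0.0666 0.0662 0.0662 0.0662 0.0659 0.0654]
front/back [(np.float64(-0.07013936395322186), np.float64(0.10948960358245284)), (np.float64(-0.0705465495429859), np.float64(0.10938865737820405))]
far bar 4376 [[  8.2613  19.0958]
 [ 65.9181 -24.3308]
 [ 96.4181  16.1636]
 [ 38.7613  59.5901]]
near bar 2148 [[ 51.4109 -21.4169]
 [ 67.1604 -38.9007]
 [ 96.3271 -12.627 ]
 [ 80.5776   4.8568]]
```

Coupling is aligned with the V's centreline to under 1 mm, standing on the plate 44.6 mm short of the seat. Slide it in.

```bash
python3 -m handwheel '[[[1,0,0.02,-0.0025,0],[1,0,0.04,0,0],[1,0,0.04,0,0],[1,0,0.04,0,0],[1,0,0.04,0,0],[1,0,0.02,0,0],[1,0,0,0,0],[1,0,0,0,0]]]'
python3 -m handwheel '[[[1,0,0.006,0,0],[1,0,0.006,0,0],[1,0,0.006,0,0],[1,0,0.006,0,0],[1,0,0,0,0],[1,0,0,0,0],[1,0,0,0,0],[1,0,0,0,0]]]'
```

```text
time_s: 17.8
tcp_pos: [0.5495, 0.2373, 0.0711]
tcp_rot: [[0.111, 0.994, 0.001], [0.994, -0.111, 0.001], [0.001, 0.001, -1.0]]
contact_force: [-2.4, 1.1, 3.4]
finger_gap: 0.528
finger_force: 42.9
time_s: 18.6
tcp_pos: [0.5524, 0.2368, 0.0712]
tcp_rot: [[0.111, 0.994, -0.002], [0.994, -0.111, 0.001], [0.001, -0.002, -1.0]]
contact_force: [-5.6, 1.6, 7.7]
finger_gap: 0.526
finger_force: 43.4
```

```bash
python3 -m handwheel '[[[1,0,0.006,0,0],[1,0,0.006,0,0],[1,0,0,0,0],[1,0,0,0,0],[1,0,0,0,0],[1,0,0,0,0],[1,0,0,0,0],[1,0,0,0,0]]]'
```

```text
time_s: 19.4
tcp_pos: [0.5538, 0.2366, 0.0712]
tcp_rot: [[0.11, 0.994, -0.004], [0.994, -0.11, 0.001], [0.0, -0.004, -1.0]]
contact_force: [-7.9, 0.4, 9.4]
finger_gap: 0.525
finger_force: 43.6
```

```bash
python3 -m handwheel '[[[1,0,0.006,0,0],[1,0,0.006,0,0],[1,0,0.006,0,0],[1,0,0,0,0],[1,0,0,0,0],[1,0,0,0,0],[1,0,0,0,0],[1,0,0,0,0]]]'
```

```text
time_s: 20.2
tcp_pos: [0.5542, 0.2364, 0.0712]
tcp_rot: [[0.109, 0.994, -0.01], [0.994, -0.109, 0.002], [0.0, -0.01, -1.0]]
contact_force: [-13.7, 1.1, 15.3]
finger_gap: 0.53
finger_force: 44.3
```

Contact is reached (stalled, 14 N). Relax the push, release, and retreat upward.

```bash
python3 -m handwheel '[[[1,0,-0.008,-0.002,0],[1,0,-0.008,-0.002,0],[1,0,0,0,0],[0.2,0,0,0,0],[-0.2,0,0,0,0],[-0.5,0,0,0,0],[-0.8,0,0,0,0],[-1,0,0,0,0]]]'
python3 -m handwheel '[[[-1,0,0,0,0],[-1,0,0,-0.05,0],[-1,0,0,-0.1,0],[-1,0,0,-0.2,0],[-1,0,0,-0.2,0],[-1,-0.2,0,0,0],[-1,-0.1,0,0,0],[-1,0,0,0,0]]]'
python3 - <<'E'
from h import *
from scipy.optimize import least_squares
np.set_printoptions(precision=4,suppress=True)
s=read_state();print(s["tcp_pos"],s["contact_force"])
f=np.array([.9936,-.1132]);l=np.array([.1132,.9936]);o=np.array([.5542,.2364])
for n in("wrist","scene","top"):
    c=read_camera(n);W=cloud(c);px=c["pixels"].astype(int);cv2.imwrite(f"pics/v_{n}.png",c["pixels"])
    F=np.stack([(W[...,:2]-o)@f,(W[...,:2]-o)@l,W[...,2]],-1)
    m=(np.hypot(F[...,0],F[...,1])<.035)&(abs(F[...,2]-.11)<.006);P=F[m]
    if len(P)>10:print(n,"top",len(P),P[:,2].mean(),cv2.minEnclosingCircle((P[:,:2]*1000).astype(np.float32)))
    m=(np.hypot(F[...,0],F[...,1])<.035)&(F[...,2]>.05)&(F[...,2]<.104);P=F[m]
    if len(P)>50:
        r=least_squares(lambda p:np.hypot(P[:,0]-p[0]-p[2]*(P[:,2]-.06),P[:,1]-p[1]-p[3]*(P[:,2]-.06))-.023,[0]*4,loss="soft_l1",f_scale=.001);print("cyl",len(P),r.x)
    pl=(abs(F[...,2]-.01)<.007)&(px.min(-1)>80)&(abs(F[...,1])<.1)&(F[...,0]>-.14)&(F[...,0]<.09);P=F[pl]
    r=cv2.minAreaRect((P[:,:2]*1000).astype(np.float32));print("plate",len(P),r)
a=cv2.imread("pics/v_scene.png")[150:270,130:270];b=cv2.imread("pics/v_wrist.png")
cv2.imwrite("pics/v.png",np.hstack([cv2.resize(a,(400,343)),cv2.resize(b,(400,343))]))
E
```

```text
time_s: 21.0
tcp_pos: [0.5574, 0.2361, 0.0717]
tcp_rot: [[0.112, 0.994, 0.001], [0.994, -0.112, -0.0], [0.0, 0.001, -1.0]]
contact_force: [-0.3, -0.6, 1.0]
finger_gap: 0.995
finger_force: 0.0
time_s: 21.8
tcp_pos: [0.55, 0.1747, 0.183]
tcp_rot: [[0.114, 0.993, 0.001], [0.993, -0.114, -0.0], [-0.0, 0.002, -1.0]]
contact_force: [-0.8, -0.2, 0.5]
finger_gap: 1.002
finger_force: 0.0
[0.55   0.1747 0.183 ] [-0.7886 -0.1719  0.4838]
wrist top 5572 0.10981907830513489 ((-1.3412553071975708, 1.4842008352279663), 22.882715225219727)
plate 25976 ((-27.07642364501953, 1.0736618041992188), (131.42770385742188, 181.9961700439453), 89.49846649169922)
scene top 144 0.10804547087246369 ((-1.5442042350769043, -0.8304638266563416), 25.811328887939453)
cyl 400 [-0.0003 -0.0007  0.0006  0.0022]
plate 1523 ((-26.024566650390625, -0.3377532958984375), (143.3092498779297, 182.39117431640625), 89.42988586425781)
plate 828 ((-25.539779663085938, -31.619674682617188), (185.64207458496094, 75.29566955566406), 0.11039398610591888)
```

View pics/v.png

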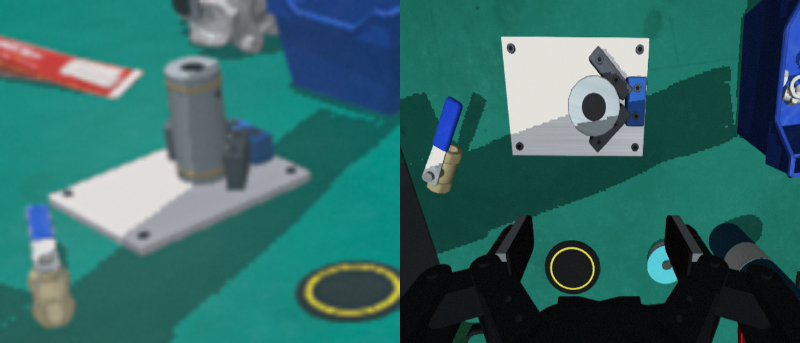

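The coupling stands upright in the V: (193,120) in the scene view and (593,105) in the wrist view. It measures within about 1 mm of the seat, with the tool well clear.

```bash
python3 -c "
from rig import *
print(close_job())"
```

```text
the job is handed in; nothing more can be done
None
```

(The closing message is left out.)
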